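# Load the snap-in ball rack in order and lock it

### The arm

A 6-joint arm with a two-finger parallel gripper is mounted at the origin on the work surface. World frame = base frame: x ahead of the robot, y to its left, z up, the work surface at z = 0. Lengths are in mm, angles in rad, forces in N, time in s.
With the tool pointing down it reaches from about 350 to 975 mm from the base axis. Payload 7.1 kg.
Tool frame: the origin (TCP) lies midway between the tips of the shut fingers; the grasp point (between the pads) lies 19 mm behind it; z points along the fingers, y is the line along which they close (so a half turn about z gives the same grasp; the last joint's range is limited). The gripper opens to 88 mm and grips with 3 to 60 N. Pads are 20 mm wide; open, the fingers measure 115 mm over their backs; the gripper's body (75 mm by 178 mm) begins 61 mm behind the grasp point.
Start: joints at [-1.145, 0.423, 1.63, -0, 1.089, -0.019], TCP at [268.938, -564.161, 222.675] pointing down, gripper open.
Joint ranges: [-3, 3], [-0.9, 2.11], [0.09, 2.58], [-1.31, 4.45], [0.11, 2.69], [-2.54, 2.54]. Speed limits (rad/s): [2.39, 2.39, 3.01, 3.14, 3.14, 3.14].

### API

Orientations are given as a rotation vector (axis times angle).
In Python, from workcell import get_obs, get_image, camera_params, close_job gives the robot as it stands.
- The arm moves only by the shell command python3 -m creep 'ROWS' [OPENING]. ROWS is a JSON object of lists of equal length, an entry for each row: "delta_pos": the shift along the tool's x, y, z in m, a list of three; "twist": the turn, a rotation vector about the tool's x, y, z in degrees, a list of three. A call has 1 to 20 rows; each row shifts and turns the commanded pose from where the row before left it, along the tool's axes as they then stand; what a row does not reach is not made up. A row lasts 1/12 s, in which the tool goes at most 41.7 mm and 7.16 degrees, less where a joint would pass 70% of its speed; a pose out of reach is approached as far as the arm can. A call with a gripper value outside its range is refused whole. OPENING is the opening, from 0 (shut) to 1 (fully open), set as the call begins (- or left out, the last holds). The fingers move at their own pace and stop on an object; the grip force is fixed at half the most. Time passes only in rows, so rows that do not move let the fingers close. It gives the time, the measured TCP pose, the force, the opening and the grip force at its end, in the units of the state.
- get_obs(): the state, without advancing time (a new reading comes with each control period).
- get_image(name): name is "scene" or "top" or "wrist"; returns (picture, depth): 400x640x3 uint8, red, green, blue; 400x640 float32, mm along the optical axis (not along the pixel's ray), 0 where there is no reading.
- camera_params(name): a dict with "camera_matrix" (3x3 intrinsics, pixels), "extrinsics" (4x4, takes a point from camera to world coordinates). Camera axes: x right, y down, z forward; pixel columns grow to the right and rows downward; lengths in mm; the calibration is good to about 2 mm. The wrist camera is an equidistant fisheye: a pixel r from the principal point sees the ray r / f radians off the axis. A picture is of the moment at which its call begins: read the wrist's pose just before it. camera_params takes no time and is no camera call; for the wrist camera it gives the pose at the moment of the call.
- close_job(): hands the job in; it is judged then, once.
The state is a dict: "t": time; "qpos": joint angles; "qvel": joint speeds; "joint_torque": joint torques, N m; "ee_pos": TCP position; "orientation": TCP orientation; "ft_force": force on the tool from outside, world axes, zero at the start; "moment": the same for the moment, N m; "width": finger opening in mm; "grasp_force": force on a finger pad.
Only numpy, scipy, OpenCV 4.12 (cv2) and the standard library are available. Lean on these libraries where they do the work, as an engineer would, in place of code of your own. Each camera call takes 0.05 s, during which the arm holds its last target. There are 200 camera calls.

### The job

Fill the ball rack in order: the largest ball into the pocket with one brass stud, then the middle ball into the pocket with two, then the smallest into the pocket with three, pressing each one gently down past its spring clips until it is fully home before starting the next. When all three are in, flip the cam lever over to its other stop to lock the rack. Do not slam or ram the balls, and leave the chalk, the brush and the jar where they are.

Things in the scene. Friction and masses are not known exactly. Their poses are not given: they have to be found in the camera images.
- rack: fixed ball rack: dark wooden board 104 x 380 x 14 mm on the cloth, origin under its centre, y along the row, x across it (away from the robot). Three wooden pocket blocks stand on it in any order at y = -142, -54 and +34 mm, the cam lever at y = +145 mm. A steel keeper bar along its +x edge, below 25 mm, is shifted by the lever
- ball_large: ivory-white ball, the largest of three, diameter 61 mm, about 185 g; its origin lies on its surface and turns as it rolls: use its centre point
- ball_large_center (a point): centre of the largest ball. It starts on the cloth (centre 30.5 mm up) inside a fixed flat rubber ring, outer diameter 44 mm, 3 mm high, that only stops it rolling away
- ball_middle: ivory-white ball, the middle of three, diameter 54 mm, about 135 g; its origin lies on its surface and turns as it rolls: use its centre point
- ball_middle_center (a point): centre of the middle ball. It starts on the cloth (centre 27 mm up) inside a fixed flat rubber ring, outer diameter 44 mm, 3 mm high, that only stops it rolling away
- ball_small: ivory-white ball, the smallest of three, diameter 47 mm, about 92 g; its origin lies on its surface and turns as it rolls: use its centre point
- ball_small_center (a point): centre of the smallest ball. It starts on the cloth (centre 23.5 mm up) inside a fixed flat rubber ring, outer diameter 44 mm, 3 mm high, that only stops it rolling away
- pocket1: pocket 1: fixed wooden block 84 x 84 mm for the largest ball, origin under its centre, axes as the rack's. Side walls 9 mm thick, 39 mm either side of the axis in x, end 7 mm below the seat point; one stud (7 mm brass) on top of each. Two sprung steel clips face each other along y, each with two round noses 12 mm either side of the axis in x: fingers closing along x clear them
- pocket1_seat (a point): centre of the largest ball when fully down, on the pocket's upright axis, 50.5 mm above the cloth. Clip noses are 9 mm above this point, gap 6 mm narrower than the ball. A ball set down softly perches self-centred on the noses, its centre about 23 mm above this point; pushed down from above (6 to 9 N) it snaps through and stops hard on the floor, its top 30.5 mm above this point
- pocket2: pocket 2: fixed wooden block 84 x 84 mm for the middle ball, origin under its centre, axes as the rack's. Side walls 9 mm thick, 39 mm either side of the axis in x, end 7 mm below the seat point; two studs (7 mm brass) on top of each. Two sprung steel clips face each other along y, each with two round noses 12 mm either side of the axis in x: fingers closing along x clear them
- pocket2_seat (a point): centre of the middle ball when fully down, on the pocket's upright axis, 47 mm above the cloth. Clip noses are 9 mm above this point, gap 6 mm narrower than the ball. A ball set down softly perches self-centred on the noses, its centre about 22 mm above this point; pushed down from above (6 to 9 N) it snaps through and stops hard on the floor, its top 27 mm above this point
- pocket3: pocket 3: fixed wooden block 84 x 84 mm for the smallest ball, origin under its centre, axes as the rack's. Side walls 9 mm thick, 39 mm either side of the axis in x, end 7 mm below the seat point; three studs (7 mm brass) on top of each. Two sprung steel clips face each other along y, each with two round noses 12 mm either side of the axis in x: fingers closing along x clear them
- pocket3_seat (a point): centre of the smallest ball when fully down, on the pocket's upright axis, 43.5 mm above the cloth. Clip noses are 9 mm above this point, gap 6 mm narrower than the ball. A ball set down softly perches self-centred on the noses, its centre about 21 mm above this point; pushed down from above (6 to 9 N) it snaps through and stops hard on the floor, its top 23.5 mm above this point
- cam_lever (a joint): angle of the cam lever about an axle along the rack's y: 0 = leaning 0.65 rad from upright to the rack's -x (robot) side, 1.3 = at its stop, leaning 0.65 rad to +x (locked). Starts between 0 and 0.3; held by friction (2 to 4 N at the tip), stays where it is left
- lever_tip (a point): centre of the lever's black cylindrical grip (18 mm diameter, 26 mm long along y), 61 mm from the axle; the lever is a steel bar 16 mm wide along y. Follow its arc when pushing: a level push can jam on the grip
- lever_pivot (a point): centre of the lever's axle, 36 mm above the cloth, between two steel cheeks 44 mm high and 50 mm long in x that span 46 mm along y. Axes as the rack's
- chalk: bystander: paper-wrapped cube of cue chalk, 23 mm, origin under its centre
- brush: bystander: wooden table brush lying on the cloth
- wax_jar: bystander: small jar with a steel cap, 60 mm across, 55 mm high, origin under its centre
There are look-alikes about, which are no part of the job. Leave any green or purple look-alike of the ball_large alone.

How it is judged (in metres and radians):
On the way, in this order (a step that is already met when the one before it is completed fails the run):
1. the largest ball is fully down in pocket 1 (one stud) (distance between ball_large_center and pocket1_seat below 0.005 m), for 0.2 s.
2. the middle ball is fully down in pocket 2 (two studs) (distance between ball_middle_center and pocket2_seat below 0.005 m), for 0.2 s.
3. the smallest ball is fully down in pocket 3 (three studs) (distance between ball_small_center and pocket3_seat below 0.005 m), for 0.2 s.
4. the cam lever is over at its locked stop (value of joint cam_lever above 1.18 rad), for 0.2 s.
At the end, for the whole second after the job is handed in: Each ball's centre is within 5 mm of its seat point in its own pocket (large 1, middle 2, small 3) and at rest, and the cam lever stands beyond 1.18 rad (stop at 1.3) (distance between ball_large_center and pocket1_seat below 0.005 m and distance between ball_middle_center and pocket2_seat below 0.005 m and distance between ball_small_center and pocket3_seat below 0.005 m and value of joint cam_lever above 1.18 rad and linear speed of each of ball_large, ball_middle, ball_small below 0.02 m/s); the robot touches nothing.
It fails at once if the chalk, the brush or the jar shifted by more than 20 mm (distance of any of chalk, brush, wax_jar from where it was at the start of the episode above 0.02 m).
It fails at once if a ball rammed into its pocket with more than 120 N (all contacts of ball and pocket added up) (contact force between ball_large and pocket1 above 120 N or contact force between ball_middle and pocket2 above 120 N or contact force between ball_small and pocket3 above 120 N).
It also fails if it takes over 72 s, if anything falls off the work surface, if the arm or the gripper's body presses on something with over 40 N, if the wrist force passes 120 N, or if a joint passes its speed limit or range.

## Working session

There is one attempt and no reset: what is moved stays moved. The work goes in short steps, Python scripts to look and compute and a shell command to move; the robot and the scene stay as the last step left them, time stands still between calls to the robot, and variables do not carry over. Pictures are saved under pics/ and viewed, at most 10 in all, crops included, and the job is handed in when it is done.

```bash
mkdir -p pics
python3 - <<'E'
from workcell import *
import cv2,numpy as np
o=get_obs();print(o)
for n in("top","scene"):
    im,d=get_image(n);cv2.imwrite(f"pics/{n}.png",im[:,:,::-1]);np.savez(f"{n}.npz",im=im,d=d,K=camera_params(n)["camera_matrix"],T=camera_params(n)["extrinsics"])
    print(camera_params(n))
E
```

```text
{'t': 0.0, 'qpos': array([-1.14498765e+00,  4.23814543e-01,  1.63072652e+00,  4.45049886e-06,
        1.08860025e+00, -1.89780963e-02]), 'qvel': array([ 0.00131968,  0.00134038, -0.00066096, -0.00101344, -0.0012796 ,
        0.00120692]), 'joint_torque': array([ 1.36408031e-03, -5.44611669e+01, -2.73668075e+01,  6.45460468e-02,
        2.26622843e-02, -1.29731616e-04]), 'ee_pos': array([ 268.71321967, -563.64384663,  221.90377509]), 'orientation': array([-3.06274313e+00, -6.92586541e-01,  4.85130345e-04]), 'ft_force': array([ 0.58987163, -0.64888063, -0.14191082]), 'moment': array([-0.00543895, -0.02819275, -0.01483939]), 'grasp_force': 0.0, 'width': 87.79441863908689}
{'camera_matrix': array([[380.37183714,   0.        , 320.27084839],
       [  0.        , 380.37183714, 200.24879981],
       [  0.        ,   0.        ,   1.        ]]), 'extrinsics': array([[-2.40062411e-02, -9.94086360e-01,  1.05905661e-01,
         4.11273588e+02],
       [-9.99123779e-01,  2.74900507e-02,  3.15590126e-02,
        -3.10823804e+01],
       [-3.42837359e-02, -1.05055251e-01, -9.93875254e-01,
         9.72514544e+02],
       [ 0.00000000e+00,  0.00000000e+00,  0.00000000e+00,
         1.00000000e+00]])}
{'camera_matrix': array([[375.5254673 ,   0.        , 318.58416312],
       [  0.        , 375.5254673 , 205.20109676],
       [  0.        ,   0.        ,   1.        ]]), 'extrinsics': array([[ 1.56174510e-01,  7.91474485e-01, -5.90912567e-01,
         1.04256965e+03],
       [ 9.87623593e-01, -1.33889977e-01,  8.16891244e-02,
        -8.73494444e+01],
       [-1.44624123e-02, -5.96356952e-01, -8.02589076e-01,
         8.26776357e+02],
       [ 0.00000000e+00,  0.00000000e+00,  0.00000000e+00,
         1.00000000e+00]])}
```

View pics/top.png

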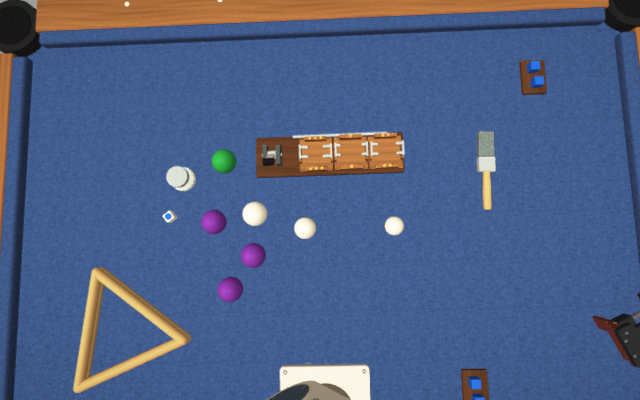

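View pics/scene.png

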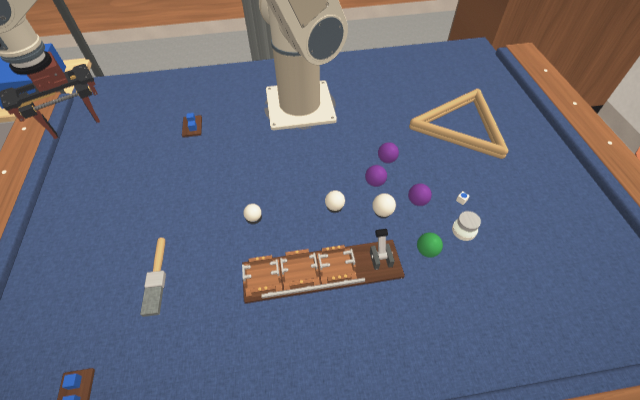

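Top view: large ball (255,214), middle (305,228), small (395,226), rack spanning x 256–404 and y 133–178 with the lever at its left end. The scene view agrees. Next I zoom in for the studs and measure the balls.

```bash
cat > geo.py <<'E'
import numpy as np,cv2
def load(n):
    z=np.load(f"{n}.npz");return z["im"],z["d"],z["K"],z["T"]
def ray(n,uv):
    _,_,K,T=load(n);v=T[:3,:3]@np.linalg.inv(K)@np.array([*uv,1.]);return T[:3,3],v/np.linalg.norm(v)
def plane(n,uv,z):
    o,v=ray(n,uv);return o+v*(z-o[2])/v[2]
def tri(a,b):
    A=np.zeros((3,3));B=np.zeros(3)
    for o,v in(a,b):
        P=np.eye(3)-np.outer(v,v);A+=P;B+=P@o
    return np.linalg.solve(A,B)
E
python3 - <<'E'
from geo import *
R=dict(large=30.5,middle=27,small=23.5)
px=dict(top=[(255,214),(305,228),(395,226)],scene=[(384,205),(335,201),(252,213)])
res={}
for n in px:
    im=load(n)[0];hsv=cv2.cvtColor(im,cv2.COLOR_RGB2HSV);m=((hsv[...,1]<90)&(hsv[...,2]>90)).astype(np.uint8)
    k,l,s,c=cv2.connectedComponentsWithStats(m)
    for b,p in zip(R,px[n]):
        i=l[p[1],p[0]];cs,_=cv2.findContours((l==i).astype(np.uint8),0,1)
        (u,r)=cv2.minEnclosingCircle(cs[0]);res[n,b]=u
        print(n,b,s[i],c[i].round(1),np.round(u,1),round(r,1),plane(n,u,R[b]).round(1),plane(n,c[i],R[b]).round(1))
for b in R: print(b,tri(ray("top",res["top",b]),ray("scene",res["scene",b])).round(1))
a=cv2.resize(load("top")[0][122:187,248:412],None,fx=4.8,fy=4.8,interpolation=2)
b=cv2.resize(load("scene")[0][225:305,235:410],None,fx=4.5,fy=4.5,interpolation=2)[:285*2]
w=max(a.shape[1],b.shape[1]);b=b[:360]
out=np.zeros((a.shape[0],w,3),np.uint8);out[:,:a.shape[1]]=a
o2=np.zeros((b.shape[0],w,3),np.uint8);o2[:,:b.shape[1]]=b
f=np.vstack([out,o2])[:600];print(f.shape);cv2.imwrite("pics/c.png",f[:,:,::-1])
E
```

```text
top large [242 201  26  25 506] [254.3 213.3] [254.4 213.2] 12.8 [483.7 164.3  30.5] [483.4 164.4  30.5]
top middle [294 217  22  22 398] [304.5 227.7] [304.6 227.7] 11.3 [444.5  39.5  27. ] [444.6  39.8  27. ]
top small [384 216  20  20 316] [393.7 225.4] [393.7 225.4] 10.0 [ 444.8 -181.4   23.5] [ 444.7 -181.3   23.5]
scene large [372 193  25  25 480] [383.8 204.5] [383.6 205. ] 12.8 [484.2 162.6  30.5] [482.8 163.7  30.5]
scene middle [325 190  21  23 363] [334.8 200.1] [334.5 201. ] 11.5 [447.   38.2  27. ] [444.1  39.7  27. ]
scene small [243 203  19  20 293] [251.9 212. ] [251.4 212.7] 10.3 [ 445.9 -183.9   23.5] [ 443.9 -182.5   23.5]
large [483.7 163.7  29.7]
middle [444.6  39.3  23.7]
small [ 444.8 -182.9   21.9]
(600, 788, 3)
```

View pics/c.png

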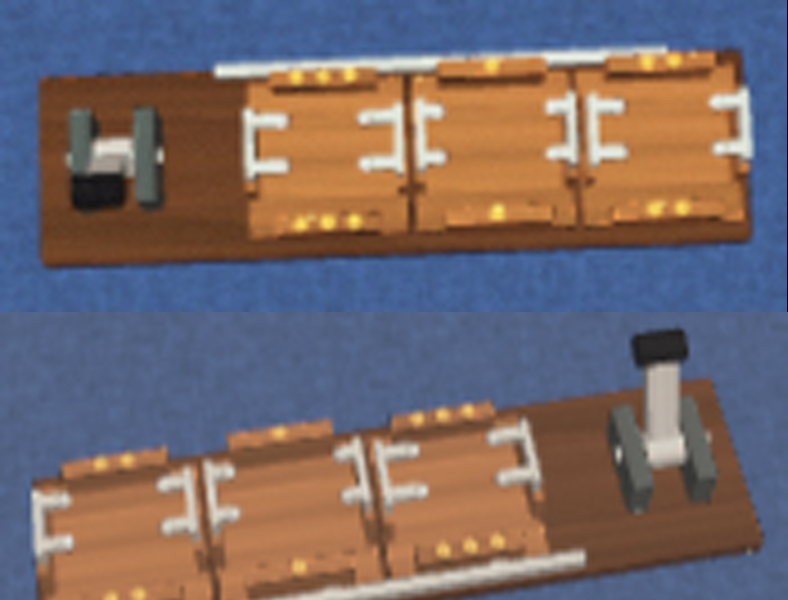

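Stud counts, left (+y) to right: pocket 3 next to the lever, then pocket 1, then pocket 2. The lever leans to the robot side. Now the rack pose.

Run:
```python
from geo import *
im=load("top")[0]
px=lambda u,v:((u+.5)/4.8-.5+248,(v+.5)/4.8-.5+122)
st={1:((492,65),(497,212)),2:((660,61),(669,208)),3:((324,75),(328,222))}
zt={1:45,2:41.5,3:38};loc={1:-54,2:-142,3:34}
C={}
for k in st:
    a,b=[plane("top",px(*p),zt[k]) for p in st[k]]
    C[k]=(a+b)/2;print(k,a.round(1),b.round(1),C[k].round(1),"sep",np.linalg.norm(a-b).round(1))
P=np.array([C[k][:2] for k in(1,2,3)]);L=np.array([loc[k] for k in(1,2,3)])
d,x0=np.polyfit(L,P,1);yaw=np.arctan2(-d[0],d[1]);print("unit y",d,np.linalg.norm(d),"origin",x0,"yaw",yaw)
cor=np.array([plane("top",px(*p),14)[:2] for p in((39,77),(42,266),(750,241),(741,52))])
print(cor.round(1),cor.mean(0),np.linalg.norm(np.diff(cor,axis=0),axis=1))
y=np.array([-np.sin(yaw),np.cos(yaw)]);x=np.array([y[1],-y[0]])
o=(x0+cor.mean(0))/2
ey=np.r_[y,0]
# scene checks: studs
q=lambda u,v:((u+.5)/4.5-.5+235,(v-312+.5)/4.5-.5+225)
for k,pp in {1:((279,433),(299,567)),3:((443,414),(471,547))}.items():
    a,b=[plane("scene",q(*p),zt[k]) for p in pp];print("scene",k,((a+b)/2).round(1))
for k in loc: print("pocket",k,(o+y*loc[k]).round(1))
print("lever pivot",(o+y*145).round(1),"x axis",x)
t=tri(ray("top",px(98,191)),ray("scene",q(660,347)));print("tip",t.round(1), "local",x@(t[:2]-o),y@(t[:2]-o))
```

```text
1 [671.1 -79.9  45. ] [593.6 -80.   45. ] [632.4 -79.9  45. ] sep 77.5
2 [ 671.3 -167.2   41.5] [ 593.7 -168.6   41.5] [ 632.5 -167.9   41.5] sep 77.6
3 [670.7   7.8  38. ] [592.4   7.5  38. ] [631.6   7.6  38. ] sep 78.3
unit y [-0.00531805  0.99714605] 0.9971602299520119 origin [631.85157431 -26.2247452 ] yaw 0.0053332240526580265
[[ 681.4  163. ]
 [ 577.9  162. ]
 [ 580.1 -214.4]
 [ 682.5 -214.5]] [630.45121587 -25.96528618] [103.52590513 376.44818555 102.40427469]
scene 1 [632.7 -80.5  45. ]
scene 3 [632.1   7.7  38. ]
pocket 1 [631.4 -80.1]
pocket 2 [ 631.9 -168.1]
pocket 3 [631.    7.9]
lever pivot [630.4 118.9] x axis [0.99998578 0.0053332 ]
tip [601.4 118.6  89.6] local -28.94328724829817 144.87831261330817
```

```bash
python3 -m creep '{"delta_pos":[[0,0,0],[0,0,0],[0,0,0],[0,0,0],[0,0,0],[0,0,0],[0,0,0],[0,0,0],[0,0,0],[0,0,0],[0,0,0]],"twist":[[0,0,-6.5],[0,0,-6.5],[0,0,-6.5],[0,0,-6.5],[0,0,-6.5],[0,0,-6.5],[0,0,-6.5],[0,0,-6.5],[0,0,-6.5],[0,0,-6],[0,0,0]]}' 1
cat > st.py <<'E'
from workcell import get_obs
from scipy.spatial.transform import Rotation as R
o=get_obs();m=R.from_rotvec(o["orientation"]).as_matrix()
print(round(o["t"],2),o["ee_pos"].round(1),"F",o["ft_force"].round(1),"w",round(o["width"],1),"g",round(o["grasp_force"],1),"x",m[:,0].round(3),"y",m[:,1].round(3),"q",o["qpos"].round(2))
E
python3 st.py
```

```text
t: 1.02
ee_pos: [268.8, -563.9, 222.3]
orientation: [-2.217, -2.225, -0.0]
ft_force: [0.7, 0.4, 0.0]
width: 88.0
grasp_force: 0.0
1.02 [ 268.8 -563.9  222.3] F [0.7 0.4 0. ] w 88.0 g 0.0 x [-0.003  1.     0.001] y [ 1.     0.003 -0.   ] q [-1.15  0.42  1.63 -0.    1.09 -1.15]
```

```bash
python3 -m creep '{"delta_pos":[[0.0364,0.0108,0.005],[0.0364,0.0108,0.005],[0.0364,0.0108,0.005],[0.0364,0.0108,0.005],[0.0364,0.0108,0.005],[0.0364,0.0108,0.005],[0.0364,0.0108,0.005],[0.0364,0.0108,0.005],[0.0364,0.0108,0.005],[0.0364,0.0108,0.005],[0.0364,0.0108,0.005],[0.0364,0.0108,0.005],[0.0364,0.0108,0.005],[0.0364,0.0108,0.005],[0.0364,0.0108,0.005],[0.0364,0.0108,0.005],[0.0364,0.0108,0.005],[0.0364,0.0108,0.005],[0.0364,0.0108,0.005],[0.0364,0.0108,0.005]],"twist":[[0,0,0],[0,0,0],[0,0,0],[0,0,0],[0,0,0],[0,0,0],[0,0,0],[0,0,0],[0,0,0],[0,0,0],[0,0,0],[0,0,0],[0,0,0],[0,0,0],[0,0,0],[0,0,0],[0,0,0],[0,0,0],[0,0,0],[0,0,0]]}' >/dev/null
python3 -m creep '{"delta_pos":[[0,0,0],[0,0,0],[0,0,0]],"twist":[[0,0,0],[0,0,0],[0,0,0]]}' >/dev/null; python3 st.py
```

```text
2.93 [484.4 163.5 122.3] F [ 1.  -0.6 -0.8] w 87.5 g 0.0 x [ 0.001  1.    -0.001] y [ 1.    -0.001 -0.001] q [ 0.3   0.41  1.95 -0.    0.79  0.3 ]
```

```bash
python3 -m creep '{"delta_pos":[[0,0,0.018],[0,0,0.02],[0,0,0.02],[0,0,0.02],[0,0,0.018],[0,0,0.01],[0,0,0.0045],[0,0,0],[0,0,0]],"twist":[[0,0,0],[0,0,0],[0,0,0],[0,0,0],[0,0,0],[0,0,0],[0,0,0],[0,0,0],[0,0,0]]}' >/dev/null; python3 st.py
python3 -m creep '{"delta_pos":[[0,0,0],[0,0,0],[0,0,0],[0,0,0],[0,0,0],[0,0,0],[0,0,0],[0,0,0]],"twist":[[0,0,0],[0,0,0],[0,0,0],[0,0,0],[0,0,0],[0,0,0],[0,0,0],[0,0,0]]}' 0 >/dev/null; python3 st.py
python3 -m creep '{"delta_pos":[[0,0,-0.01],[0,0,-0.02],[0,0,-0.025],[0,0,-0.025],[0,0,-0.02],[0,0,0]],"twist":[[0,0,0],[0,0,0],[0,0,0],[0,0,0],[0,0,0],[0,0,0]]}' >/dev/null; python3 st.py
```

```text
3.68 [485.4 163.3  12.7] F [0.9 0.3 0.5] w 87.9 g 0.0 x [0.001 1.    0.   ] y [ 1.    -0.001  0.   ] q [ 0.3   0.61  1.98 -0.    0.56  0.3 ]
4.35 [485.3 163.9  12.4] F [-1.  -0.3  5.6] w 59.8 g 30.0 x [0. 1. 0.] y [ 1. -0.  0.] q [0.3  0.61 1.98 0.   0.56 0.3 ]
4.85 [487.3 164.5 115.9] F [ 0.6 -0.1 -1.5] w 60.2 g 30.0 x [0.    1.    0.002] y [ 1.    -0.     0.006] q [ 0.3   0.42  1.95 -0.    0.77  0.3 ]
```

```bash
python3 -m creep '{"delta_pos":[[-0.015,0.0085,0],[-0.03,0.018,0],[-0.034,0.0205,0],[-0.034,0.0205,0],[-0.034,0.0205,0],[-0.034,0.0205,0],[-0.034,0.0205,0],[-0.0195,0.0125,0],[-0.01,0.005,0],[0,0,0],[0,0,0],[0,0,0]],"twist":[[0,0,0],[0,0,0],[0,0,0],[0,0,0],[0,0,0],[0,0,0],[0,0,0],[0,0,0],[0,0,0],[0,0,0],[0,0,0],[0,0,0]]}' >/dev/null; python3 st.py
```

```text
5.85 [630.1 -79.4 111.4] F [-0.2 -0.3 -2.5] w 60.0 g 30.0 x [-0.001  1.     0.001] y [ 1.     0.001 -0.002] q [-0.14  0.57  1.67  0.    0.9  -0.15]
```

```bash
python3 -m creep '{"delta_pos":[[-0.0005,0.0017,0.01],[0,0,0.012],[0,0,0.012],[0,0,0.01],[0,0,0.006],[0,0,0.003],[0,0,0.001],[0,0,0.001],[0,0,0],[0,0,0]],"twist":[[0,0,0],[0,0,0],[0,0,0],[0,0,0],[0,0,0],[0,0,0],[0,0,0],[0,0,0],[0,0,0],[0,0,0]]}' >/dev/null; python3 st.py
```

```text
6.68 [632.8 -81.   57.4] F [-4.3  3.5 -1.3] w 60.0 g 30.0 x [0. 1. 0.] y [ 1.    -0.    -0.001] q [-0.15  0.65  1.68  0.    0.8  -0.15]
```

```bash
python3 -m creep '{"delta_pos":[[0.0008,-0.0008,0],[0,0,0.001],[0,0,0],[0,0,0]],"twist":[[0,0,0],[0,0,0],[0,0,0],[0,0,0]]}' >/dev/null; python3 st.py;python3 -m creep '{"delta_pos":[[0,0,0],[0,0,0]],"twist":[[0,0,0],[0,0,0]]}' >/dev/null; python3 st.py
```

```text
7.02 [633.1 -80.5  56.7] F [-1.   2.7  1.2] w 60.4 g 30.0 x [ 0.  1. -0.] y [ 1.    -0.     0.001] q [-0.15  0.65  1.68  0.    0.8  -0.14]
7.18 [633.1 -80.4  56.6] F [-1.7  2.4  2.7] w 60.1 g 30.0 x [ 0.  1. -0.] y [ 1.    -0.     0.001] q [-0.15  0.65  1.68  0.    0.8  -0.14]
```

```bash
python3 -m creep '{"delta_pos":[[0.0007,-0.0003,0],[0,0,0],[0,0,0],[0,0,0],[0,0,0]],"twist":[[0,0,0],[0,0,0],[0,0,0],[0,0,0],[0,0,0]]}' 1 >/dev/null; python3 st.py
python3 -m creep '{"delta_pos":[[0,0,-0.01],[0,0,-0.02],[0,0,-0.02],[0,0,-0.012],[0,0,-0.003],[0,0,0],[0,0,0]],"twist":[[0,0,0],[0,0,0],[0,0,0],[0,0,0],[0,0,0],[0,0,0],[0,0,0]]}' >/dev/null; python3 -m creep '{"delta_pos":[[0,0,0],[0,0,0],[0,0,0],[0,0,0],[0,0,0],[0,0,0],[0,0,0]],"twist":[[0,0,0],[0,0,0],[0,0,0],[0,0,0],[0,0,0],[0,0,0],[0,0,0]]}' 0 >/dev/null; python3 st.py
python3 - <<'E'
from workcell import *
import cv2
im,_=get_image("scene");cv2.imwrite("pics/p1.png",cv2.resize(im[130:310,190:430],None,fx=3,fy=3)[:,:,::-1])
E
```

```text
7.6 [632.3 -79.9  56.2] F [-0.4  0.3 -0.2] w 87.2 g 0.0 x [ 0.  1. -0.] y [ 1. -0.  0.] q [-0.14  0.65  1.69 -0.    0.8  -0.14]
8.77 [632.1 -79.7 121. ] F [-0.  -0.3  0.4] w 44.9 g 0.0 x [0. 1. 0.] y [ 1. -0. -0.] q [-0.14  0.56  1.67 -0.    0.91 -0.14]
```

View pics/p1.png

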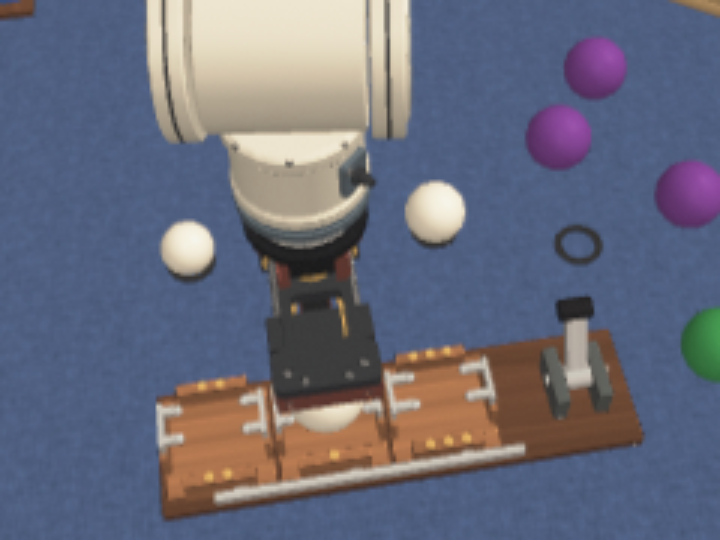

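The large ball perches in the one-stud pocket (picture ≈ (328,415)), and its ring is empty. I finish shutting the fingers and press.

```bash
python3 -m creep '{"delta_pos":[[0,0,0],[0,0,0.002],[0,0,0.003],[0,0,0.003],[0,0,0.002],[0,0,0],[0,0,0],[0,0,0],[0,0,0]],"twist":[[0,0,0],[0,0,0],[0,0,0],[0,0,0],[0,0,0],[0,0,0],[0,0,0],[0,0,0],[0,0,0]]}' 0 >/dev/null; python3 st.py
python3 -m creep '{"delta_pos":[[0,0,0.002],[0,0,0.002],[0,0,0.002],[0,0,0.002],[0,0,0.0015],[0,0,0.0015],[0,0,0.0015],[0,0,0.0015],[0,0,0.001],[0,0,0.001],[0,0,0]],"twist":[[0,0,0],[0,0,0],[0,0,0],[0,0,0],[0,0,0],[0,0,0],[0,0,0],[0,0,0],[0,0,0],[0,0,0],[0,0,0]]}' >/dev/null; python3 st.py
```

```text
9.57 [632.3 -79.8 111.3] F [-0.8 -1.2 -0.4] w 0.6 g 0.0 x [ 0.  1. -0.] y [ 1. -0.  0.] q [-0.14  0.58  1.67 -0.    0.9  -0.14]
10.48 [633.2 -79.7  96. ] F [0.6 0.8 3.4] w 0.4 g 1.9 x [ 0.  1. -0.] y [ 1.    -0.     0.002] q [-0.14  0.6   1.67  0.    0.87 -0.14]
```

```bash
python3 -m creep '{"delta_pos":[[0,0,0.001],[0,0,0.001],[0,0,0.001],[0,0,0.001],[0,0,0.001],[0,0,0.001],[0,0,0.001],[0,0,0]],"twist":[[0,0,0],[0,0,0],[0,0,0],[0,0,0],[0,0,0],[0,0,0],[0,0,0],[0,0,0]]}' >/dev/null; python3 st.py
python3 -m creep '{"delta_pos":[[0,0,0.001],[0,0,0.001],[0,0,0.001],[0,0,0.001],[0,0,0.001],[0,0,0]],"twist":[[0,0,0],[0,0,0],[0,0,0],[0,0,0],[0,0,0],[0,0,0]]}' >/dev/null; python3 st.py
```

```text
11.15 [632.2 -79.8  88. ] F [1.3 0.5 1.2] w 0.1 g 0.5 x [ 0.  1. -0.] y [ 1. -0.  0.] q [-0.14  0.61  1.68 -0.    0.85 -0.14]
11.65 [631.6 -79.7  82.5] F [-0.1  0.9 -0.1] w 0.0 g 0.0 x [0. 1. 0.] y [ 1.    -0.    -0.001] q [-0.14  0.62  1.68  0.    0.85 -0.14]
```

```bash
python3 -m creep '{"delta_pos":[[0,0,-0.015],[0,0,-0.02],[0.006,-0.01,-0.005],[0.014,-0.022,0],[0.02,-0.031,0],[0.02,-0.031,0],[0.02,-0.031,0],[0.02,-0.031,0],[0.013,-0.021,0],[0.0062,-0.01,0],[0,0,0],[0,0,0],[0,0,0]],"twist":[[0,0,0],[0,0,0],[0,0,0],[0,0,0],[0,0,0],[0,0,0],[0,0,0],[0,0,0],[0,0,0],[0,0,0],[0,0,0],[0,0,0],[0,0,0]]}' 1 >/dev/null; python3 st.py
```

```text
12.73 [447.   39.2 123.4] F [ 1.  -0.8 -0.8] w 83.9 g 0.0 x [ 0.  1. -0.] y [ 1.    -0.     0.002] q [ 0.06  0.33  2.08 -0.    0.73  0.06]
```

Run:
```python
from geo import *
from workcell import *
im,d=get_image("scene");c=camera_params("scene")
np.savez("scene.npz",im=im,d=d,K=c["camera_matrix"],T=c["extrinsics"])
hsv=cv2.cvtColor(im,cv2.COLOR_RGB2HSV);m=((hsv[...,1]<90)&(hsv[...,2]>90)).astype(np.uint8)
k,l,s,ct=cv2.connectedComponentsWithStats(m)
for i in range(1,k):
    x,y,w,h,a=s[i]
    if 150<a<600 and 240<y+h/2<300: print(s[i],ct[i].round(1),[plane("scene",ct[i],z).round(1) for z in(50.5,73)])
```

```text
[261 278 105  21 513] [312.4 287.6] [array([693.4, -57.5,  50.5]), array([703.5, -58.3,  73. ])]
```

```bash
python3 - <<'E'
from geo import *
im,d,K,T=load("scene")
v,u=np.mgrid[0:400,0:640];P=np.linalg.inv(K)@np.stack([u.ravel(),v.ravel(),np.ones(u.size)])*d.ravel()
W=(T[:3,:3]@P).T+T[:3,3];s=(np.hypot(W[:,0]-632,W[:,1]+80)<25)&(d.ravel()>0)
print(W[s][:,2].max().round(1),W[s][W[s][:,2].argmax()].round(1))
E
python3 -m creep '{"delta_pos":[[0,-0.001,0.018],[0,0,0.02],[0,0,0.02],[0,0,0.02],[0,0,0.018],[0,0,0.012],[0,0,0.006],[0,0,0],[0,0,0]],"twist":[[0,0,0],[0,0,0],[0,0,0],[0,0,0],[0,0,0],[0,0,0],[0,0,0],[0,0,0],[0,0,0]]}' >/dev/null; python3 st.py
```

```text
82.2 [636.4 -85.   82.2]
13.53 [444.8  39.2   9. ] F [-0.2 -0.6 -0.3] w 88.2 g 0.0 x [ 0.001  1.    -0.   ] y [ 1.    -0.001 -0.   ] q [ 0.06  0.57  2.12 -0.    0.46  0.06]
```

Ball 1's top is at 82 mm, so it is home (81 expected). I grip the middle ball and lift.

```bash
python3 -m creep '{"delta_pos":[[0,0,0],[0,0,0],[0,0,0],[0,0,0],[0,0,0],[0,0,0],[0,0,0],[0,0,0]],"twist":[[0,0,0],[0,0,0],[0,0,0],[0,0,0],[0,0,0],[0,0,0],[0,0,0],[0,0,0]]}' 0 >/dev/null; python3 st.py
python3 -m creep '{"delta_pos":[[0,0,-0.01],[0,0,-0.02],[0,0,-0.025],[0,0,-0.03],[0,0,-0.025],[0,0,-0.01],[0,0,0],[0,0,0],[0,0,0]],"twist":[[0,0,0],[0,0,0],[0,0,0],[0,0,0],[0,0,0],[0,0,0],[0,0,0],[0,0,0],[0,0,0]]}' >/dev/null; python3 st.py
```

```text
14.2 [444.3  39.5   9.4] F [-0.1  0.3  3.5] w 52.9 g 30.0 x [0. 1. 0.] y [ 1. -0.  0.] q [0.06 0.56 2.12 0.   0.46 0.06]
14.95 [443.2  39.4 128.1] F [-0.5 -0.3 -2.1] w 52.7 g 30.0 x [ 0.  1. -0.] y [ 1.    -0.    -0.002] q [ 0.06  0.32  2.08 -0.    0.74  0.06]
```

```bash
python3 -m creep '{"delta_pos":[[-0.012,0.0108,0],[-0.024,0.0217,0],[-0.0285,0.0258,0],[-0.0285,0.0258,0],[-0.0285,0.0258,0],[-0.0285,0.0258,0],[-0.0285,0.0258,0],[-0.0195,0.0176,0],[-0.0094,0.0086,0],[0,0,0],[0,0,0],[0,0,0]],"twist":[[0,0,0],[0,0,0],[0,0,0],[0,0,0],[0,0,0],[0,0,0],[0,0,0],[0,0,0],[0,0,0],[0,0,0],[0,0,0],[0,0,0]]}' >/dev/null; python3 st.py
python3 -m creep '{"delta_pos":[[0,0,0.012],[0,0,0.018],[0,0,0.018],[0,0,0.012],[0,0,0.006],[0,0,0.003],[0,0,0],[0,0,0],[0,0,0]],"twist":[[0,0,0],[0,0,0],[0,0,0],[0,0,0],[0,0,0],[0,0,0],[0,0,0],[0,0,0],[0,0,0]]}' >/dev/null; python3 st.py
```

```text
15.95 [ 630.1 -167.   127.3] F [-0.2  0.1 -1.1] w 53.2 g 30.0 x [0.    1.    0.001] y [ 1.    -0.    -0.004] q [-0.28  0.58  1.62  0.    0.95 -0.28]
16.7 [ 632.5 -168.1   61.1] F [-0.2 -0.1 -0.4] w 52.7 g 30.0 x [ 0.  1. -0.] y [ 1.    -0.     0.001] q [-0.28  0.67  1.64 -0.    0.83 -0.28]
```

```bash
python3 -m creep '{"delta_pos":[[0,0,0.003],[0,0,0.002],[0,0,0.0015],[0,0,0.001],[0,0,0.001],[0,0,0],[0,0,0],[0,0,0]],"twist":[[0,0,0],[0,0,0],[0,0,0],[0,0,0],[0,0,0],[0,0,0],[0,0,0],[0,0,0]]}' >/dev/null; python3 st.py
```

```text
17.37 [ 632.  -167.9   51.7] F [ 0.7  1.4 -0.5] w 52.4 g 30.0 x [ 0.  1. -0.] y [ 1. -0.  0.] q [-0.28  0.68  1.65  0.    0.81 -0.28]
```

```bash
python3 -m creep '{"delta_pos":[[0.0004,0,0.0007],[0,0,0],[0,0,0]],"twist":[[0,0,0],[0,0,0],[0,0,0]]}' >/dev/null; python3 st.py
python3 -m creep '{"delta_pos":[[0,0,0],[0,0,0],[0,0,0],[0,0,0],[0,0,0]],"twist":[[0,0,0],[0,0,0],[0,0,0],[0,0,0],[0,0,0]]}' 1 >/dev/null; python3 st.py
python3 -m creep '{"delta_pos":[[0,0,-0.01],[0,0,-0.02],[0,0,-0.017],[0,0,-0.008],[0,0,0],[0,0,0]],"twist":[[0,0,0],[0,0,0],[0,0,0],[0,0,0],[0,0,0],[0,0,0]]}' >/dev/null
python3 - <<'E'
from geo import *
from workcell import *
im,d=get_image("scene");c=camera_params("scene");K,T=c["camera_matrix"],c["extrinsics"]
v,u=np.mgrid[0:400,0:640];P=np.linalg.inv(K)@np.stack([u.ravel(),v.ravel(),np.ones(u.size)])*d.ravel()
W=(T[:3,:3]@P).T+T[:3,3];col=im.reshape(-1,3).astype(int);wh=(col.min(1)>110)
s=(np.hypot(W[:,0]-632,W[:,1]+168)<27)&(d.ravel()>0)&wh&(W[:,2]<98)&(W[:,2]>50)
A=W[s];f=np.linalg.lstsq(np.c_[2*A,np.ones(len(A))],(A**2).sum(1),rcond=None)[0];print(len(A),"sphere",f[:3].round(1),np.sqrt(f[3]+f[:3]@f[:3]).round(1),A[:,2].max().round(1))
E
python3 -m creep '{"delta_pos":[[0,0,0],[0,0,0],[0,0,0],[0,0,0],[0,0,0],[0,0,0],[0,0,0],[0,0,0],[0,0,0],[0,0,0],[0,0,0],[0,0,0]],"twist":[[0,0,0],[0,0,0],[0,0,0],[0,0,0],[0,0,0],[0,0,0],[0,0,0],[0,0,0],[0,0,0],[0,0,0],[0,0,0],[0,0,0]]}' 0 >/dev/null; python3 st.py
```

```text
17.62 [ 632.1 -167.9   51.3] F [-0.1 -1.   1.2] w 52.5 g 30.0 x [ 0.  1. -0.] y [ 1.    -0.     0.001] q [-0.28  0.68  1.65 -0.    0.81 -0.28]
18.03 [ 631.7 -167.4   50.9] F [0.2 0.  0.7] w 82.7 g 0.0 x [0. 1. 0.] y [ 1. -0. -0.] q [-0.28  0.68  1.65  0.    0.81 -0.28]
11 sphere [ 630.2 -171.7   66.4] 30.3 71.3
19.58 [ 631.8 -167.5  106. ] F [-0.   0.2  0.5] w 11.4 g 0.0 x [0. 1. 0.] y [ 1. -0.  0.] q [-0.28  0.6   1.63  0.    0.91 -0.28]
```

```bash
python3 -m creep '{"delta_pos":[[0,0,0.001],[0,0,0.002],[0,0,0.002],[0,0,0.002],[0,0,0.002],[0,0,0.002],[0,0,0.0015],[0,0,0.0015],[0,0,0.0015],[0,0,0.0015],[0,0,0.001],[0,0,0]],"twist":[[0,0,0],[0,0,0],[0,0,0],[0,0,0],[0,0,0],[0,0,0],[0,0,0],[0,0,0],[0,0,0],[0,0,0],[0,0,0],[0,0,0]]}' 0 >/dev/null; python3 st.py
python3 -m creep '{"delta_pos":[[0,0,0.001],[0,0,0.001],[0,0,0.001],[0,0,0.001],[0,0,0.001],[0,0,0.001],[0,0,0.001],[0,0,0]],"twist":[[0,0,0],[0,0,0],[0,0,0],[0,0,0],[0,0,0],[0,0,0],[0,0,0],[0,0,0]]}' >/dev/null; python3 st.py
python3 -m creep '{"delta_pos":[[0,0,0.001],[0,0,0.001],[0,0,0.001],[0,0,0.001],[0,0,0.0005],[0,0,0]],"twist":[[0,0,0],[0,0,0],[0,0,0],[0,0,0],[0,0,0],[0,0,0]]}' >/dev/null; python3 st.py
```

```text
20.58 [ 633.4 -168.3   89.3] F [ 0.9 -0.8  6. ] w 0.5 g 2.8 x [ 0.     1.    -0.001] y [ 1.    -0.     0.003] q [-0.28  0.63  1.64 -0.    0.87 -0.28]
21.25 [ 632.8 -167.8   81.5] F [1.5 0.5 1.4] w 0.2 g 1.0 x [ 0.     1.    -0.001] y [ 1.    -0.     0.002] q [-0.28  0.64  1.64  0.    0.86 -0.28]
21.75 [ 631.3 -167.4   75.8] F [ 0.4 -0.4 -0.1] w 0.5 g 0.0 x [0. 1. 0.] y [ 1.    -0.    -0.001] q [-0.28  0.65  1.64  0.    0.86 -0.28]
```

```bash
python3 -m creep '{"delta_pos":[[0,0,-0.015],[0,0,-0.02],[0,-0.01,-0.005],[-0.002,-0.022,0],[-0.003,-0.031,0],[-0.003,-0.031,0],[-0.003,-0.031,0],[-0.0024,-0.031,0],[-0.001,-0.021,0],[0,-0.0103,0],[0,0,0],[0,0,0],[0,0,0]],"twist":[[0,0,0],[0,0,0],[0,0,0],[0,0,0],[0,0,0],[0,0,0],[0,0,0],[0,0,0],[0,0,0],[0,0,0],[0,0,0],[0,0,0],[0,0,0]]}' 1 >/dev/null; python3 st.py
python3 -m creep '{"delta_pos":[[0,0,0.018],[0,0,0.02],[0,0,0.02],[0,0,0.02],[0,0,0.015],[0,0,0.008],[0,0,0],[0,0,0],[0,0,0]],"twist":[[0,0,0],[0,0,0],[0,0,0],[0,0,0],[0,0,0],[0,0,0],[0,0,0],[0,0,0],[0,0,0]]}' >/dev/null; python3 st.py
python3 - <<'E'
from geo import *
from workcell import *
im,d=get_image("scene");c=camera_params("scene");K,T=c["camera_matrix"],c["extrinsics"]
v,u=np.mgrid[0:400,0:640];P=np.linalg.inv(K)@np.stack([u.ravel(),v.ravel(),np.ones(u.size)])*d.ravel()
W=(T[:3,:3]@P).T+T[:3,3];wh=im.reshape(-1,3).min(1)>110
for y in(-80,-168):
    s=(np.hypot(W[:,0]-632,W[:,1]-y)<16)&(d.ravel()>0)&wh;print(y,s.sum(),np.sort(W[s][:,2])[-5:].round(1))
E
```

```text
22.83 [ 446.1 -182.2  116.7] F [ 0.1 -0.7 -0.2] w 83.5 g 0.0 x [ 0.     1.    -0.001] y [ 1.    -0.     0.002] q [-0.41  0.38  2.02  0.    0.74 -0.41]
23.58 [ 445.5 -182.1   16. ] F [-0.9 -0.1  0.6] w 87.6 g 0.0 x [-0.     1.    -0.001] y [1.    0.    0.001] q [-0.41  0.58  2.04 -0.    0.52 -0.41]
-80 138 [81.8 81.8 81.9 83.2 84. ]
-168 139 [75.9 75.9 76.1 76.3 76.4]
```

```bash
python3 -m creep '{"delta_pos":[[0,-0.0003,0.006],[0,0,0.004],[0,0,0],[0,0,0]],"twist":[[0,0,0],[0,0,0],[0,0,0],[0,0,0]]}' >/dev/null; python3 st.py
python3 -m creep '{"delta_pos":[[0,0,0],[0,0,0],[0,0,0],[0,0,0],[0,0,0],[0,0,0],[0,0,0],[0,0,0],[0,0,0]],"twist":[[0,0,0],[0,0,0],[0,0,0],[0,0,0],[0,0,0],[0,0,0],[0,0,0],[0,0,0],[0,0,0]]}' 0 >/dev/null; python3 st.py
python3 -m creep '{"delta_pos":[[0,0,-0.01],[0,0,-0.02],[0,0,-0.025],[0,0,-0.03],[0,0,-0.025],[0,0,-0.01],[0,0,0],[0,0,0],[0,0,0]],"twist":[[0,0,0],[0,0,0],[0,0,0],[0,0,0],[0,0,0],[0,0,0],[0,0,0],[0,0,0],[0,0,0]]}' >/dev/null; python3 st.py
```

```text
23.97 [ 444.1 -181.9    5.4] F [ 0.1  0.6 -0.3] w 87.8 g 0.0 x [0. 1. 0.] y [ 1. -0. -0.] q [-0.41  0.6   2.05  0.    0.5  -0.41]
24.72 [ 444.3 -181.9    5.5] F [-0.4  0.8  0.4] w 45.9 g 30.0 x [ 0.  1. -0.] y [ 1. -0.  0.] q [-0.41  0.6   2.05  0.    0.5  -0.41]
25.47 [ 443.4 -181.5  124.4] F [-0.2  0.3 -1.3] w 46.1 g 30.0 x [0.    1.    0.001] y [ 1.    -0.    -0.002] q [-0.41  0.36  2.01 -0.    0.76 -0.41]
```

```bash
python3 -m creep '{"delta_pos":[[0.011,0.011,0],[0.022,0.0215,0],[0.026,0.0257,0],[0.026,0.0257,0],[0.026,0.0257,0],[0.026,0.0257,0],[0.026,0.0257,0],[0.018,0.0177,0],[0.0087,0.0086,0],[0,0,0],[0,0,0],[0,0,0]],"twist":[[0,0,0],[0,0,0],[0,0,0],[0,0,0],[0,0,0],[0,0,0],[0,0,0],[0,0,0],[0,0,0],[0,0,0],[0,0,0],[0,0,0]]}' >/dev/null; python3 st.py
python3 -m creep '{"delta_pos":[[0,0,0.012],[0,0,0.018],[0,0,0.018],[0,0,0.012],[0,0,0.006],[0,0,0.003],[0,0,0],[0,0,0],[0,0,0]],"twist":[[0,0,0],[0,0,0],[0,0,0],[0,0,0],[0,0,0],[0,0,0],[0,0,0],[0,0,0],[0,0,0]]}' >/dev/null; python3 st.py
```

```text
26.47 [629.8   6.6 124.3] F [-0.8 -0.7 -0.8] w 45.4 g 30.0 x [ 0.001  1.    -0.   ] y [ 1.    -0.001 -0.003] q [-0.01  0.55  1.68 -0.    0.91 -0.01]
27.22 [632.2   7.7  57.3] F [-0.4 -1.1 -0. ] w 46.0 g 30.0 x [ 0.  1. -0.] y [ 1.    -0.     0.002] q [-0.01  0.65  1.7  -0.    0.79 -0.01]
```

```bash
python3 -m creep '{"delta_pos":[[0,-0.0003,0.003],[0,0,0.0025],[0,0,0.0015],[0,0,0.0015],[0,0,0.001],[0,0,0.0005],[0,0,0],[0,0,0],[0,0,0]],"twist":[[0,0,0],[0,0,0],[0,0,0],[0,0,0],[0,0,0],[0,0,0],[0,0,0],[0,0,0],[0,0,0]]}' >/dev/null; python3 st.py
```

```text
27.97 [631.3   7.7  46.6] F [-0.9  0.7  1.1] w 46.0 g 30.0 x [0. 1. 0.] y [ 1. -0.  0.] q [-0.01  0.66  1.7   0.    0.78 -0.01]
```

```bash
python3 -m creep '{"delta_pos":[[0,0,0.0003],[0,0,0],[0,0,0],[0,0,0],[0,0,0],[0,0,0],[0,0,0]],"twist":[[0,0,0],[0,0,0],[0,0,0],[0,0,0],[0,0,0],[0,0,0],[0,0,0]]}' 1 >/dev/null; python3 st.py
python3 -m creep '{"delta_pos":[[0,0,-0.01],[0,0,-0.02],[0,0,-0.017],[0,0,-0.006],[0,0,0],[0,0,0]],"twist":[[0,0,0],[0,0,0],[0,0,0],[0,0,0],[0,0,0],[0,0,0]]}' >/dev/null
python3 - <<'E'
from geo import *
from workcell import *
im,d=get_image("scene");c=camera_params("scene");K,T=c["camera_matrix"],c["extrinsics"]
v,u=np.mgrid[0:400,0:640];P=np.linalg.inv(K)@np.stack([u.ravel(),v.ravel(),np.ones(u.size)])*d.ravel()
W=(T[:3,:3]@P).T+T[:3,3];wh=im.reshape(-1,3).min(1)>110
s=(np.hypot(W[:,0]-632,W[:,1]-8)<25)&(d.ravel()>0)&wh&(W[:,2]<92)&(W[:,2]>50)
A=W[s];print(len(A),A.mean(0).round(1),A[:,2].max().round(1))
E
python3 -m creep '{"delta_pos":[[0,0,0],[0,0,0],[0,0,0],[0,0,0],[0,0,0],[0,0,0],[0,0,0],[0,0,0],[0,0,0],[0,0,0],[0,0,0],[0,0,0],[0,0,0],[0,0,0]],"twist":[[0,0,0],[0,0,0],[0,0,0],[0,0,0],[0,0,0],[0,0,0],[0,0,0],[0,0,0],[0,0,0],[0,0,0],[0,0,0],[0,0,0],[0,0,0],[0,0,0]]}' 0 >/dev/null; python3 st.py
```

```text
28.55 [631.3   7.7  46.2] F [-0.3 -0.2 -0.2] w 86.6 g 0.0 x [0. 1. 0.] y [ 1. -0.  0.] q [-0.01  0.66  1.7   0.    0.78 -0.01]
7 [642.4  -8.6  61.8] 68.0
30.27 [631.3   7.7  99.2] F [-0.1 -0.3 -0.5] w 1.1 g 0.0 x [0. 1. 0.] y [ 1. -0.  0.] q [-0.01  0.59  1.69  0.    0.87 -0.01]
```

```bash
python3 -m creep '{"delta_pos":[[0,0,0.001],[0,0,0.002],[0,0,0.002],[0,0,0.002],[0,0,0.002],[0,0,0.002],[0,0,0.0015],[0,0,0.0015],[0,0,0.0015],[0,0,0.0015],[0,0,0.001],[0,0,0]],"twist":[[0,0,0],[0,0,0],[0,0,0],[0,0,0],[0,0,0],[0,0,0],[0,0,0],[0,0,0],[0,0,0],[0,0,0],[0,0,0],[0,0,0]]}' 0 >/dev/null; python3 st.py
python3 -m creep '{"delta_pos":[[0,0,0.001],[0,0,0.001],[0,0,0.001],[0,0,0.001],[0,0,0.001],[0,0,0.001],[0,0,0.001],[0,0,0.001],[0,0,0]],"twist":[[0,0,0],[0,0,0],[0,0,0],[0,0,0],[0,0,0],[0,0,0],[0,0,0],[0,0,0],[0,0,0]]}' >/dev/null; python3 st.py
python3 -m creep '{"delta_pos":[[0,0,0.001],[0,0,0.001],[0,0,0.001],[0,0,0.001],[0,0,0.0005],[0,0,0]],"twist":[[0,0,0],[0,0,0],[0,0,0],[0,0,0],[0,0,0],[0,0,0]]}' >/dev/null; python3 st.py
```

```text
31.27 [632.9   7.7  82.5] F [0.7 0.4 6.1] w 0.5 g 3.0 x [0. 1. 0.] y [ 1.    -0.     0.004] q [-0.01  0.61  1.69  0.    0.84 -0.01]
32.02 [632.4   7.8  73.8] F [1.  0.1 2.4] w 0.4 g 1.2 x [0. 1. 0.] y [ 1.    -0.     0.002] q [-0.01  0.62  1.69  0.    0.82 -0.01]
32.52 [630.6   7.7  68. ] F [-0.4 -0.6  0.1] w 0.6 g 0.0 x [ 0.  1. -0.] y [ 1.    -0.    -0.001] q [-0.01  0.63  1.7  -0.    0.81 -0.01]
```

```bash
python3 -m creep '{"delta_pos":[[0,0,-0.02],[0,0,-0.03],[0,-0.01,-0.01],[0.012,-0.015,0],[0.025,-0.02,0],[0.03,-0.015,0],[0.027,-0.008,0],[0.012,-0.004,0],[0.005,0,0],[0,0,0],[0,0,0]],"twist":[[0,0,0],[0,0,0],[0,0,0],[0,0,0],[0,0,0],[0,0,0],[0,0,0],[0,0,0],[0,0,0],[0,0,0],[0,0,0]]}' 0 >/dev/null; python3 st.py
python3 - <<'E'
from geo import *
from workcell import *
im,d=get_image("scene");c=camera_params("scene");K,T=c["camera_matrix"],c["extrinsics"]
cv2.imwrite("pics/l.png",cv2.resize(im[180:310,225:465],None,fx=3,fy=3)[:,:,::-1])
v,u=np.mgrid[0:400,0:640];P=np.linalg.inv(K)@np.stack([u.ravel(),v.ravel(),np.ones(u.size)])*d.ravel()
W=(T[:3,:3]@P).T+T[:3,3];wh=im.reshape(-1,3).min(1)>110
for y in(-80,-168,8):
    s=(np.hypot(W[:,0]-632,W[:,1]-y)<16)&(d.ravel()>0)&wh;print(y,s.sum(),np.sort(W[s][:,2])[-5:].round(1))
E
```

```text
33.43 [559.8 118.3 128.6] F [ 1.2  0.6 -0.6] w 0.4 g 0.0 x [ 0.  1. -0.] y [ 1. -0.  0.] q [ 0.19  0.47  1.81 -0.    0.86  0.19]
-80 139 [81.7 81.9 82.  82.1 83.4]
-168 140 [75.5 75.6 75.7 76.6 77.1]
8 135 [66.8 66.8 67.2 68.2 69.1]
```

View pics/l.png

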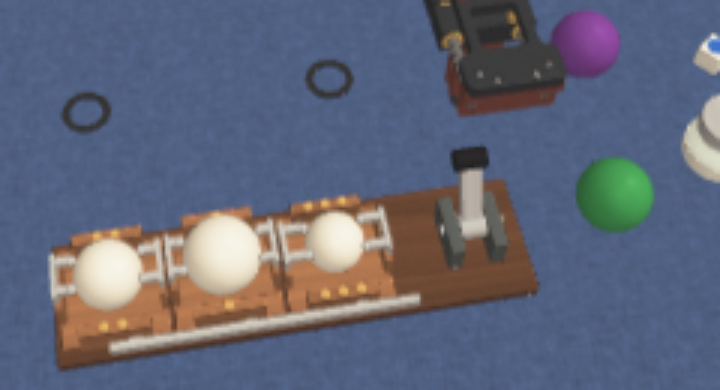

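All three balls are seated (tops at 82, 76 and 67 mm) and the lever leans to the robot side at picture (470,160). Now the lever, following its arc.

```bash
python3 -m creep '{"delta_pos":[[0,0,0.012],[0,0,0.018],[0,0,0.01],[0,0.005,0.0036],[0,0.007,0],[0,0.005,0],[0,0,0]],"twist":[[0,0,0],[0,0,0],[0,0,0],[0,0,0],[0,0,0],[0,0,0],[0,0,0]]}' >/dev/null; python3 st.py
python3 -m creep '{"delta_pos":[[0,0.002,0],[0,0.005,-0.0024],[0,0.0048,-0.0018],[0,0.0048,-0.0016],[0,0.005,-0.0009],[0,0.005,-0.0006],[0,0.005,-0.0004],[0,0,0],[0,0,0]],"twist":[[0,0,0],[0,0,0],[0,0,0],[0,0,0],[0,0,0],[0,0,0],[0,0,0],[0,0,0],[0,0,0]]}' >/dev/null; python3 st.py
```

```text
34.07 [578.6 118.8  85.7] F [0.5 0.2 0.4] w 0.3 g 0.0 x [0.001 1.    0.   ] y [ 1.    -0.001  0.002] q [ 0.18  0.56  1.79 -0.    0.79  0.18]
34.82 [608.8 118.8  92.9] F [ 0.4  0.2 -0.4] w 0.4 g 0.0 x [0. 1. 0.] y [ 1.    -0.     0.001] q [ 0.17  0.58  1.72 -0.    0.84  0.17]
```

```bash
python3 -m creep '{"delta_pos":[[0,0.005,0],[0,0.005,0.0003],[0,0.005,0.0007],[0,0.0048,0.0015],[0,0.0048,0.0018],[0,0.0044,0.0022],[0,0.004,0.0025],[0,0.0036,0.0025]],"twist":[[0,0,0],[0,0,0],[0,0,0],[0,0,0],[0,0,0],[0,0,0],[0,0,0],[0,0,0]]}' >/dev/null; python3 st.py
python3 - <<'E'
from workcell import *
import cv2
im,_=get_image("scene")
cv2.imwrite("pics/m.png",cv2.resize(im[180:310,325:465],None,fx=4,fy=4)[:,:,::-1])
E
```

```text
35.48 [644.9 118.7  80.9] F [-1.9 -0.6  0.8] w 0.6 g 1.0 x [ 0.  1. -0.] y [ 1. -0. -0.] q [ 0.16  0.64  1.64 -0.    0.87  0.16]
```

View pics/m.png

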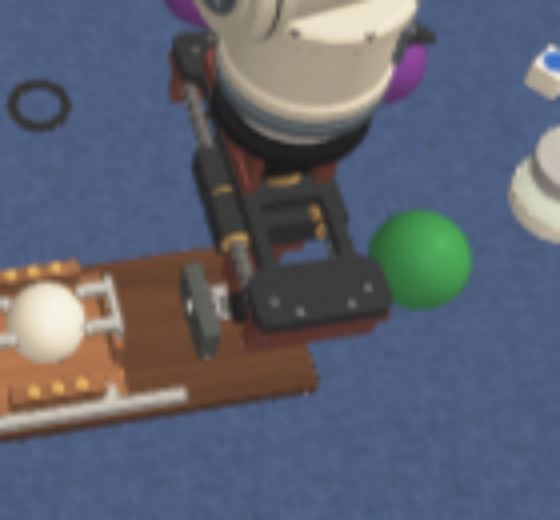

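```bash
python3 -m creep '{"delta_pos":[[0,0.002,0.001],[0,0.002,0.001],[0,0.0015,0.001],[0,0,0]],"twist":[[0,0,0],[0,0,0],[0,0,0],[0,0,0]]}' >/dev/null; python3 st.py
python3 -m creep '{"delta_pos":[[0,0.002,0.001],[0,0.002,0.001],[0,0.0015,0.001],[0,0,0]],"twist":[[0,0,0],[0,0,0],[0,0,0],[0,0,0]]}' >/dev/null; python3 st.py
```

```text
35.87 [649.3 118.7  78.2] F [-4.2  0.6  3.5] w 0.3 g 2.9 x [ 0.  1. -0.] y [ 1.    -0.    -0.002] q [0.16 0.65 1.62 0.   0.87 0.16]
36.2 [650.2 118.7  77.4] F [-26.8   0.3  33.2] w 0.4 g 20.9 x [ 0.     1.    -0.001] y [ 1.    -0.    -0.012] q [0.16 0.66 1.61 0.   0.88 0.16]
```

The force rise shows it is at the stop. I back off and check.

```bash
python3 -m creep '{"delta_pos":[[0,-0.006,-0.003],[0,-0.012,-0.005],[0,-0.015,-0.015],[0,-0.02,-0.03],[0,-0.03,-0.025],[0,-0.03,-0.02],[0,-0.03,0],[0,-0.03,0],[0,0,0],[0,0,0],[0,0,0],[0,0,0]],"twist":[[0,0,0],[0,0,0],[0,0,0],[0,0,0],[0,0,0],[0,0,0],[0,0,0],[0,0,0],[0,0,0],[0,0,0],[0,0,0],[0,0,0]]}' >/dev/null; python3 st.py
python3 - <<'E'
from geo import *
from workcell import *
im,d=get_image("scene");c=camera_params("scene");K,T=c["camera_matrix"],c["extrinsics"]
cv2.imwrite("pics/n.png",cv2.resize(im[180:310,225:485],None,fx=3,fy=3)[:,:,::-1])
v,u=np.mgrid[0:400,0:640];P=np.linalg.inv(K)@np.stack([u.ravel(),v.ravel(),np.ones(u.size)])*d.ravel()
W=(T[:3,:3]@P).T+T[:3,3];I=im.reshape(-1,3);wh=I.min(1)>110
for y in(-80,-168,8):
    s=(np.hypot(W[:,0]-632,W[:,1]-y)<16)&(d.ravel()>0)&wh;print(y,np.sort(W[s][:,2])[-3:].round(1))
s=(abs(W[:,1]-118.9)<16)&(abs(W[:,0]-640)<60)&(W[:,2]>60)&(W[:,2]<110)&(I.max(1)<60);print("grip",s.sum(),W[s].mean(0).round(1),W[s].min(0).round(1),W[s].max(0).round(1))
E
```

```text
37.2 [484.2 119.  173.6] F [ 0.6  0.7 -0.8] w 0.8 g 0.0 x [0. 1. 0.] y [ 1.    -0.     0.002] q [ 0.22  0.31  1.95 -0.    0.89  0.22]
-80 [82.  82.  82.6]
-168 [75.9 76.  76.8]
8 [67.8 67.9 68.1]
grip 90 [670.9 117.3  89.6] [661.5 105.1  78.9] [678.  131.   95.3]
```

View pics/n.png

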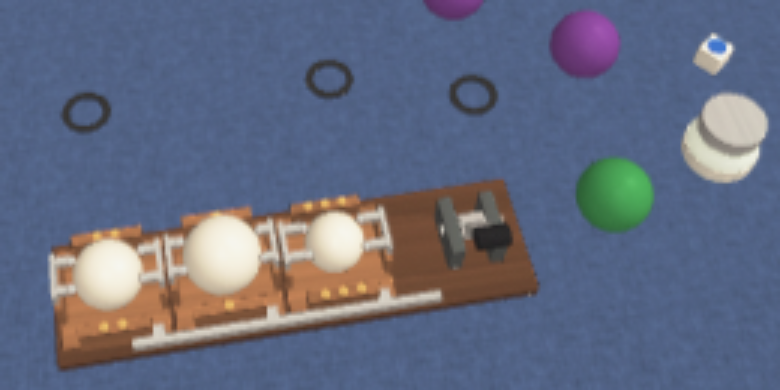

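The lever is over (grip at picture (492,236), centre about x=668, z=86, against 667.6 and 84.6 expected at the stop). The keeper bar has shifted, all balls are home and the robot is clear.

```bash
python3 -c "
from workcell import *
print(close_job())"
```

```text
the job is handed in; nothing more can be done
None
```

The job is handed in: in the last picture all three balls sit fully down in their own pockets, filled in order, and the cam lever is at its locked stop. It took about 37 s, and `close_job()` returned no verdict.

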